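# Unhook the slide carrier and set it in the drying tray

### The job

The glass slides have drained: take the wire slide carrier by its blue grip off the deep double hook of the draining stand and set it gently down in the green drying tray, flat on the tray's floor, and let go. Lift it past the hook's tips before drawing it out towards the open side; a sprung yellow guard sits close above the tips and the height of hook and guard is set differently every time, so feel for the guard, push it only lightly, and do not force or yank the carrier against the stand. Leave the other things on the worktop where they are.

Things in the scene. Friction and masses are not known exactly. Their poses are not given: they have to be found in the camera images.
- stand: Draining stand, fixed: grey base 130 x 120 x 12 mm, origin at the centre of its underside, z up; its hook opens to its own -x. Mast 14 mm square, 205 mm tall, at x = 40 mm. A rubber pad at z = 85 to 105 mm, front face at x = -30 mm, props the carrier's back wall. A double hook with a yellow guard slides on the mast, clamped at a height that is not reported; its parts reach up to 288 mm at most
- stand_seat (a point): where the middle of the carrier's hanging bar rests, on a fixed black saddle 24 mm wide: stand frame x = -5, y = 0, z = 190 mm; the stand's axes
- stand_front (a point): point at stand frame x = -12.5, y = 0, z = 186 mm (underside of the resting bar), midway between the hook's two upright steel rods, 7 mm thick, at y = +-18 mm, just in front of the bar. Their round tips stand 20 to 68 mm above this point (setting unknown). The bar's side arms straddle the rods: the only way out is up over the tips, then to -x
- stand_mast (a point): centre of the mast's top, 205 mm up. Above it the yellow guard plate, 74 x 52 x 6 mm, reaches forward to stand x = -24 mm, set together with the hook: its underside is 10 mm above the tips, so the 8 mm bar has 2 mm to spare. It gives upward 4 mm on a spring (1.5 N at first touch, plus 1.5 N per mm, about 7.5 N at the end), then stops hard
- carrier: Wire slide carrier with six glass slides fixed in it, about 0.26 kg (0.2 to 0.34); basket 90 (x) x 80 (y) x 85 mm tall, origin at the centre of its underside, z up; it hangs on the stand's -x side, axes parallel to the stand's. Its steel hanging bar, 8 mm thick and 72 mm long along y, sits on two side arms at x = +70, z = 130 mm. Centre of mass nearly below the grip
- carrier_grip (a point): centre of the carrier's blue grip, a block 46 mm long (x), 12 mm thick (y), 26 mm high, standing over the basket's middle: 170 mm above the carrier's underside, open space beside and below it (72 mm down to the rim, but for its two sloping straps); taken from above with the fingers closing along y
- carrier_bar (a point): middle of the carrier's hanging bar
- carrier_foot (a point): centre of the carrier's underside
- tray: Green drying tray, fixed, open top, outside 110 (x) x 100 (y) x 28 mm, walls 5 mm, inside 100 x 90 mm; origin at the centre of its underside, z up. The carrier fits with about 5 mm to spare on each side, its long side along the tray's x, either way round
- tray_in (a point): centre of the tray's inner floor, 5 mm above the tray's underside
- beaker: small plastic beaker, 58 mm across, 62 mm tall, bystander; origin under its centre
- petri: stack of round dishes, 59 mm across, 30 mm tall, bystander; origin under its centre
- label_roll: roll of yellow labels, 59 mm across, 34 mm tall, bystander; origin under its centre
- timer: white bench timer, 66 x 62 x 20 mm, bystander; origin under its centre

How it is judged:
By the outcome, as a careful person would: the job done as asked, in the order asked, and still so for the second after the job is handed in, with the robot touching nothing.
It also fails if it takes over 58 s, if anything falls off the work surface, if the arm or the gripper's body presses on something with over 40 N, if the wrist force passes 120 N, or if a joint passes its speed limit or range.

### The arm

A 7-joint arm with a two-finger parallel gripper is mounted at the origin on a cart in front of the work surface, level with it; the furniture and walls round the work are solid. World frame = base frame: x ahead of the robot, y to its left, z up, the work surface at z = 0. Lengths are in m, angles in rad, forces in N, time in s.
With the tool pointing down it reaches from about 0.425 to 0.825 m from the base axis. Payload 3.6 kg.
Tool frame: the origin (TCP) lies midway between the tips of the shut fingers; the grasp point (between the pads) lies 19 mm behind it (hold_point_z is the distance from the TCP to the grasp point, in m); z points along the fingers, y is the direction in which the jaws open and shut (so a half turn about z gives the same grasp; the last joint's range is limited). The gripper opens to 93 mm and grips with 3 to 60 N. Pads are 15 mm wide; open, the fingers measure 128 mm over their backs; the gripper's body (75 mm by 188 mm) begins 65 mm behind the grasp point.
Start: joints at [1.276, 0.615, -0.013, 1.423, 0.008, 1.103, -0.04], TCP at [0.172, -0.627, 0.219] pointing down, gripper open.
Joint ranges: [-3.12, 3.12], [-0.3, 2.06], [-1.34, 1.32], [0.26, 2.42], [-1.36, 4.5], [0.01, 1.98], [-2.84, 2.84]. Speed limits (rad/s): [2.79, 2.79, 3.14, 3.14, 3.14, 3.14, 3.14].

### API

Orientations are given as a unit quaternion [w, x, y, z].
In Python, from station import * gives the robot as it stands.
- The arm moves only by the tool send_rows, never from a script. Its argument "deltas" is text: rows parted by semicolons, each of 5 numbers parted by spaces: the shift along the tool's x, y, z in units of 0.15 m (1.0 is 0.15 m), then the turn about the tool's z in units of 90 degrees (1.0 is 90 degrees), then the opening, from -1 (shut) to 1 (fully open). A call has 1 to 10 rows; each row is the pose to reach, as a shift and turn from the pose measured when the call began, along the tool's axes at that moment; what a row does not reach only later rows make up. A row lasts 1/12 s, in which the tool goes at most 41.7 mm and 7.16 degrees, less where a joint would pass 70% of its speed; a pose out of reach is approached as far as the arm can. A call with a number of a shift or a turn outside -1 to 1 is refused whole. A call with a gripper value outside its range is refused whole. The fingers move at their own pace and stop on an object; "force" is the grip in N (left out, the last holds). Time passes only in rows, so rows that repeat a pose let the fingers close. It gives the time, the measured TCP pose, the force and the opening at its end, in the units of the state.
- observe(): the state, without advancing time (a new reading comes with each control period).
- get_image(name): name is "side" or "top"; returns a dict with "color" (400x640x3 uint8, red, green, blue), "fov_y" (degrees; the focal length in pixels is half the picture's height over the tangent of half this angle, whatever the lens; pixels are square), "cx", "cy" (the principal point, pixels), "dist_coeffs" ([k1, k2, p1, p2, k3] as OpenCV has them; the pictures are not rectified), "position" and "rotation" of the camera in the world. Camera axes: x right, y up, looking along -z (the intrinsics and any distortion apply to the point x, -y, -z); pixel columns grow to the right and rows downward; lengths in m; the calibration is good to about 2 mm. A picture is of the moment at which its call begins. There is no depth.
- finish_job(): hands the job in, once; it reports no verdict.
The state is a dict: "clock": time; "joints": joint angles; "qd": joint speeds; "joint_efforts": joint torques, N m; "tool_pos": TCP position; "eef_rot": TCP orientation; "contact_force": force on the tool from outside, world axes, zero at the start; "wrist_torque": the same for the moment, N m; "grip_width": finger opening in m.
Only numpy, scipy, OpenCV 4.12 (cv2) and the standard library are available. Lean on these libraries where they do the work, as an engineer would, in place of code of your own. Each camera call takes 0.05 s, during which the arm holds its last target.

## Working session

There is one attempt and no reset: what is moved stays moved. The work goes in short steps, Python scripts to look and compute and a tool call to move; the robot and the scene stay as the last step left them, time stands still between calls to the robot, and variables do not carry over. Pictures are saved under pics/ and viewed, and the job is handed in when it is done.

Besides the shell and the picture viewer there is one more tool, called after "Request:" by a JSON object that holds its "name" and its "arguments", one argument or row to a line. send_rows: Moves the arm, as the interface text tells. Its arguments: {"type":"object","properties":{"deltas":{"type":"string"},"force":{"type":"number"}},"required":["deltas"]}

```bash
ls; mkdir -p pics; python3 - <<'E'
from station import *
import cv2
s=observe()
for k,v in s.items(): print(k,v)
for n in("side","top"):
    d=get_image(n)
    cv2.imwrite(f"pics/{n}0.png",d["color"][:,:,::-1])
    import pickle; pickle.dump(d,open(f"{n}0.pkl","wb"))
    print(n,{k:v for k,v in d.items() if k!="color"})
E
```

```text
pics
clock 0.0
joints [ 1.27646049  0.61592463 -0.01260675  1.42485418  0.00813285  1.10336502
 -0.0404258 ]
qd [-0.00085554 -0.00040065  0.00020849 -0.00191931 -0.00134459  0.0005042
 -0.00030355]
joint_efforts [-2.60616262e-04 -4.58930218e+01  2.09063818e-01 -1.65740365e+01
 -6.09653047e-02  2.05258699e-02  2.38136827e-04]
tool_pos [ 0.17181255 -0.62608953  0.21749249]
eef_rot [-1.23391479e-03  9.91042451e-01  1.33541370e-01 -2.01247799e-04]
contact_force [0.10227177 0.02055538 0.01372157]
wrist_torque [ 0.01196523 -0.0358033  -0.03273378]
grip_width 0.09260377833927948
side {'fov_y': 45.57648260487673, 'cx': 315.5519882972742, 'cy': 192.49342863071575, 'dist_coeffs': array([-0.07011403,  0.        ,  0.        ,  0.        ,  0.        ]), 'position': array([0.34969278, 0.95066618, 0.56910239]), 'rotation': array([-0.08947414, -0.05018562,  0.56383032,  0.81949445])}
top {'fov_y': 48.62520613283872, 'cx': 321.48459450185004, 'cy': 193.83231966824727, 'dist_coeffs': array([-0.06545291,  0.        ,  0.        ,  0.        ,  0.        ]), 'position': array([ 0.36232277, -0.11942695,  1.17493916]), 'rotation': array([ 0.71407143,  0.07918758, -0.07651941, -0.69135816])}
```

View pics/side0.png

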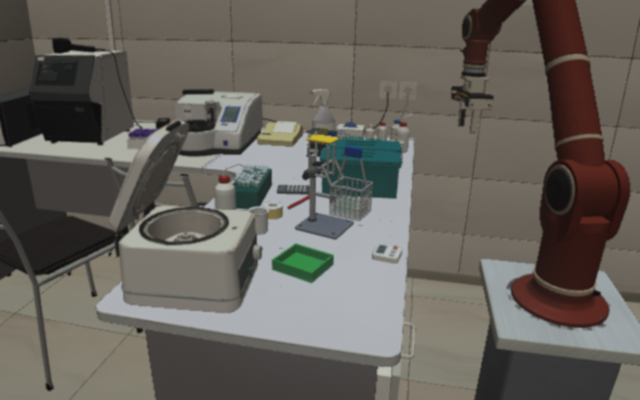

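View pics/top0.png

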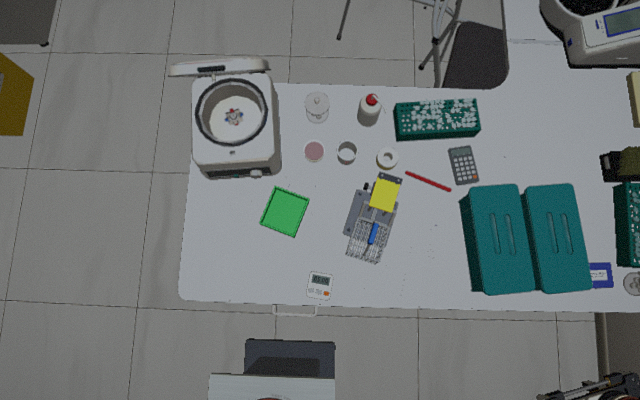

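The side view shows the stand at about (325,190) with the carrier at (350,195) and the tray at (303,262). In the top view the tray is at (285,212), the blue grip at (373,233), the yellow guard at (385,193) and the grey base around (360,215).

```bash
cat > h.py <<'E'
import numpy as np,cv2,pickle
from scipy.spatial.transform import Rotation as R
def ray(d,uv):
    f=200/np.tan(np.radians(d["fov_y"])/2)
    K=np.array([[f,0,d["cx"]],[0,f,d["cy"]],[0,0,1.]])
    p=cv2.undistortPoints(np.array(uv,float).reshape(-1,1,2),K,d["dist_coeffs"]).reshape(-1,2)
    v=np.c_[p[:,0],-p[:,1],-np.ones(len(p))]
    q=np.array(d["rotation"])
    v=R.from_quat(q[[1,2,3,0]]).apply(v)
    return np.array(d["position"]),v/np.linalg.norm(v,axis=1)[:,None]
def plane(d,uv,z):
    o,v=ray(d,uv); return o+v*((z-o[2])/v[:,2])[:,None]
def tri(d1,u1,d2,u2):
    o1,v1=ray(d1,[u1]);o2,v2=ray(d2,[u2]);v1=v1[0];v2=v2[0]
    t=np.linalg.lstsq(np.c_[v1,-v2],o2-o1,rcond=None)[0]
    a=o1+t[0]*v1;b=o2+t[1]*v2
    return (a+b)/2,np.linalg.norm(a-b)
def proj(d,P):
    f=200/np.tan(np.radians(d["fov_y"])/2)
    K=np.array([[f,0,d["cx"]],[0,f,d["cy"]],[0,0,1.]])
    q=np.array(d["rotation"])
    c=R.from_quat(q[[1,2,3,0]]).inv().apply(np.atleast_2d(P)-d["position"])*[1,-1,-1]
    return cv2.projectPoints(c,np.zeros(3),np.zeros(3),K,d["dist_coeffs"])[0].reshape(-1,2)
def mask(im,name):
    h=cv2.cvtColor(im,cv2.COLOR_RGB2HSV)
    lo,hi={"green":((50,120,40),(70,255,255)),"blue":((100,120,40),(125,255,255)),"yellow":((22,120,80),(32,255,255))}[name]
    return cv2.inRange(h,lo,hi)
def blobs(im,name,n=4):
    m=mask(im,name);k,l,s,c=cv2.connectedComponentsWithStats(m)
    for i in sorted(range(1,k),key=lambda i:-s[i][4])[:n]:
        cn=cv2.findContours((l==i).astype(np.uint8),cv2.RETR_EXTERNAL,cv2.CHAIN_APPROX_NONE)[0][0]
        print(name,s[i],c[i].round(1),"rect",cv2.boxPoints(cv2.minAreaRect(cn)).round(1).tolist())
E
python3 - <<'E'
from h import *
for n,(x,y,w,h) in {"side":(265,120,150,170),"top":(250,150,170,130)}.items():
    d=pickle.load(open(n+"0.pkl","rb")); im=d["color"]
    print(n)
    for c in("green","blue","yellow"): blobs(im,c)
    s=min(800/w,600/h)
    cv2.imwrite(f"pics/{n}0c.png",cv2.resize(im[y:y+h,x:x+w],None,fx=s,fy=s,interpolation=cv2.INTER_CUBIC)[:,:,::-1]); print(s)
E
```

```text
side
green [ 273  245   59   36 1066] [301.4 261.2] rect [[270.6000061035156, 267.20001220703125], [280.29998779296875, 238.10000610351562], [331.6000061035156, 255.1999969482422], [321.8999938964844, 284.29998779296875]]
blue [345 145  17  13 181] [353.  151.3] rect [[343.5, 155.1999969482422], [345.20001220703125, 144.5], [362.3999938964844, 147.39999389648438], [360.6000061035156, 158.10000610351562]]
blue [347 123   7   3  16] [350.2 124.1] rect [[347.0, 123.0], [353.0, 123.0], [353.0, 125.0], [347.0, 125.0]]
blue [329 132   7   3  16] [332.2 133.2] rect [[329.0, 132.0], [335.0, 132.0], [335.0, 134.0], [329.0, 134.0]]
blue [396 121   3   2   5] [396.8 121.4] rect [[396.0, 121.0], [398.0, 121.0], [398.0, 122.0], [396.0, 122.0]]
yellow [307 134  32  10 201] [322.1 138.4] rect [[306.6000061035156, 140.3000030517578], [307.8999938964844, 131.8000030517578], [338.20001220703125, 136.5], [336.8999938964844, 145.0]]
yellow [269 211  11   6  55] [273.8 213.6] rect [[269.0, 211.0], [279.0, 211.0], [279.0, 216.0], [269.0, 216.0]]
3.5294117647058822
top
green [ 259  186   50   51 1530] [283
[... 821 characters left out ...]
45.0]]
yellow [369 177  31  36 727] [383.9 194.8] rect [[367.70001220703125, 205.60000610351562], [376.70001220703125, 176.60000610351562], [400.29998779296875, 184.0], [391.20001220703125, 212.89999389648438]]
yellow [13 86 19 19 87] [23.3 96.1] rect [[13.0, 102.0], [15.600000381469727, 83.9000015258789], [31.299999237060547, 86.19999694824219], [28.700000762939453, 104.19999694824219]]
yellow [  9 103  17  19  81] [ 20.  109.7] rect [[9.0, 107.0], [18.0, 97.4000015258789], [33.0, 111.4000015258789], [24.0, 121.0]]
yellow [  0 122  20   8  31] [ 10.3 125.6] rect [[-0.699999988079071, 128.39999389648438], [0.0, 122.0], [19.200000762939453, 124.0999984741211], [18.5, 130.5]]
4.615384615384615
```

```bash
true
```

```text
(no output)
```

View pics/side0c.png

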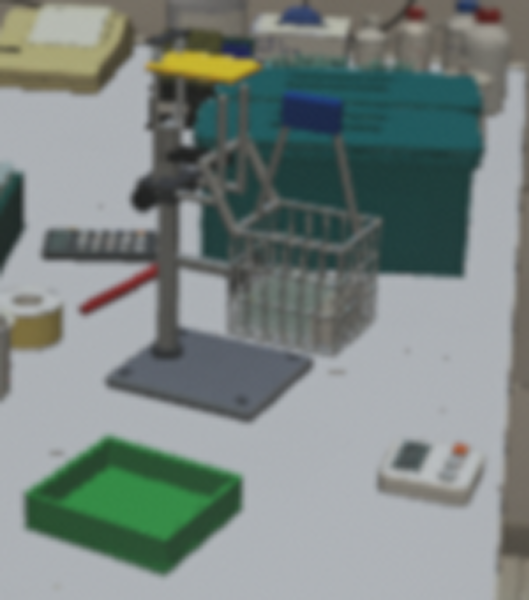

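View pics/top0c.png

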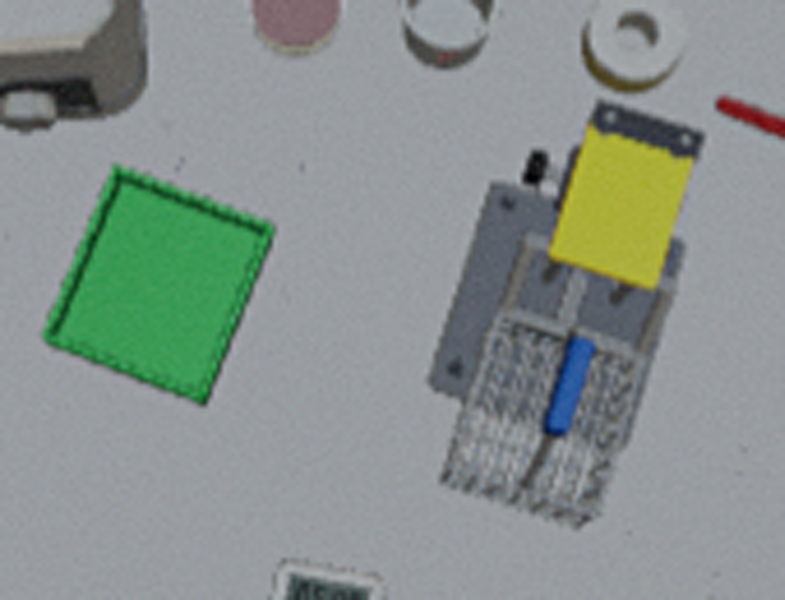

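```bash
python3 - <<'E'
from h import *
S=pickle.load(open("side0.pkl","rb"));T=pickle.load(open("top0.pkl","rb"))
g,e=tri(S,(353.0,151.3),T,(372.8,233.2)); print("grip",g.round(4),e)
# blue top axis
b=plane(T,[[366.8,242.6],[373.6,222.2],[379,224],[372.2,244.4]],g[2]+.013);print("griprect",b.round(4), np.degrees(np.arctan2(*(b[1]-b[0])[[1,0]])))
t=plane(T,[[258.6,223],[273.9,184.8],[309.1,198.8],[293.8,237.1]],.028);print(t.round(4),t.mean(0))
for i in range(4): v=t[(i+1)%4]-t[i];print(np.linalg.norm(v),np.degrees(np.arctan2(v[1],v[0])))
y,e=tri(S,(322.1,138.4),T,(383.9,194.8));print("guard",y.round(4),e)
yy=plane(T,[[367.7,205.6],[376.7,176.6],[400.3,184],[391.2,212.9]],y[2]);print(yy.round(4))
for i in range(4): v=yy[(i+1)%4]-yy[i];print(np.linalg.norm(v),np.degrees(np.arctan2(v[1],v[0])))
E
```

```text
grip [ 0.49   -0.2253  0.2305] 0.002074671506520194
griprect [[ 0.469  -0.2113  0.2435]
 [ 0.5129 -0.2253  0.2435]
 [ 0.5094 -0.2369  0.2435]
 [ 0.4655 -0.2227  0.2435]] -17.682126251909516
[[ 0.5359  0.0513  0.028 ]
 [ 0.6401  0.0169  0.028 ]
 [ 0.6049 -0.0785  0.028 ]
 [ 0.5019 -0.0426  0.028 ]] [ 0.57069469 -0.01322913  0.028     ]
0.10975792196579373 -18.27798851798637
0.10167784171958494 -110.21523765924385
0.10911045961898648 160.80266345447035
0.09990762035708285 70.12997442863931
guard [ 0.5729 -0.2457  0.253 ] 0.003245590141248751
[[ 0.5466 -0.2114  0.253 ]
 [ 0.6109 -0.2303  0.253 ]
 [ 0.5961 -0.2812  0.253 ]
 [ 0.5324 -0.2614  0.253 ]]
0.06701251555036498 -16.311484447079074
0.053001030650031616 -106.1830782968591
0.0666982573718803 162.783568156718
0.05194936319568843 74.17530254080714
```

Both crops agree with the given sizes: the grip comes out at z≈0.230 as expected, the tray at 110×101 mm, and the guard near 0.25. I'll project the predicted frame points into both pictures as a check.

```bash
python3 - <<'E'
from h import *
S=pickle.load(open("side0.pkl","rb"));T=pickle.load(open("top0.pkl","rb"))
c=lambda p:[250+p[0]/4.615,150+p[1]/4.615]
e=plane(T,[c((490,183)),c((432,387))],.012);v=e[0]-e[1];print("base edge",np.linalg.norm(v),np.degrees(np.arctan2(v[1],v[0])))
def box(L,W,z): return np.array([[sx*L/2,sy*W/2,z] for sx,sy in((1,1),(1,-1),(-1,-1),(-1,1))])
def fr(P,o,yaw): return R.from_euler('z',yaw,degrees=True).apply(P)+o
g=np.array([.490,-.2253,0]);ys=-17.2
st=g+fr(np.array([[.075,0,0]]),0,ys)[0];print("stand",st)
items=[(fr(box(.11,.10,.028),[.5707,-.0132,0],-19.3),(255,0,0)),(fr(box(.10,.09,.005),[.5707,-.0132,0],-19.3),(255,255,0)),
(fr(box(.13,.12,.012),st,ys),(255,0,0)),(fr(box(.046,.012,.243),g,ys),(255,0,0)),(fr(box(.074,.052,.253)+[.013,0,0],st,ys),(255,0,255)),
(fr(box(.09,.08,.145),g,ys),(0,255,255)),(fr(box(.09,.08,.06),g,ys),(0,255,255))]
for n,d,(x,y,w,h) in (("side",S,(265,120,150,170)),("top",T,(250,150,170,130))):
    s=min(800/w,600/h);im=cv2.resize(d["color"][y:y+h,x:x+w],None,fx=s,fy=s,interpolation=cv2.INTER_CUBIC)
    for P,col in items:
        q=(proj(d,P)-[x,y]+.5)*s-.5
        cv2.polylines(im,[q.round().astype(int)],True,col,1)
    cv2.imwrite(f"pics/{n}0o.png",im[:,:,::-1])
E
```

```text
base edge 0.12493671138229404 -14.51837991464928
stand [ 0.56164588 -0.2474781   0.        ]
```

View pics/side0o.png

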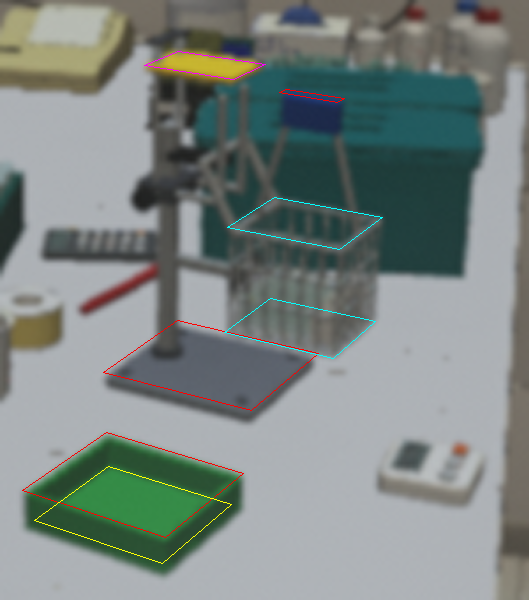

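View pics/top0o.png

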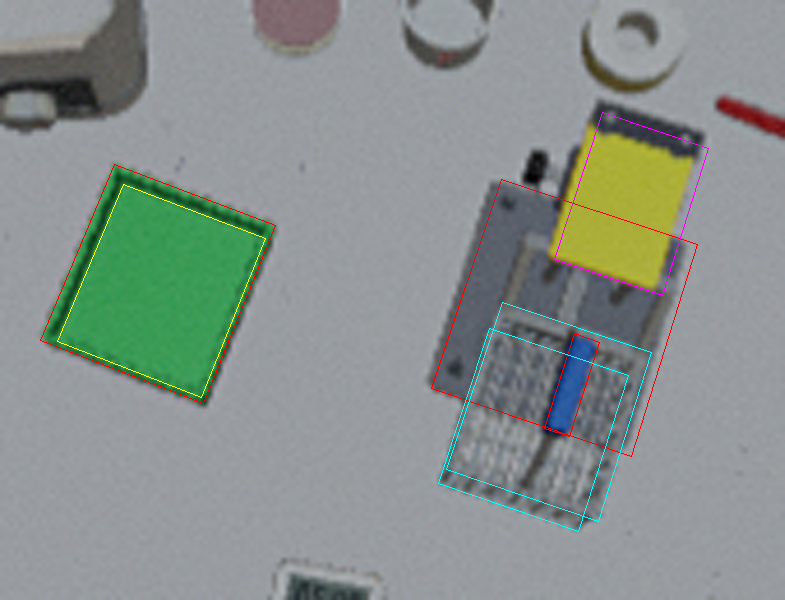

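```bash
cat >> h.py <<'E'
def togo(s,P,yaw=None):
    q=np.array(s["eef_rot"]);r=R.from_quat(q[[1,2,3,0]]);M=r.as_matrix()
    d=r.inv().apply(np.array(P)-s["tool_pos"])/.15
    cy=np.degrees(np.arctan2(M[1,0],M[0,0]))
    print("t",round(s["clock"],2),"tcp",s["tool_pos"].round(4),"yaw",round(cy,2),"tilt",round(np.degrees(np.arccos(-M[2,2])),2),"F",s["contact_force"].round(2),"w",round(s["grip_width"],4))
    t=0 if yaw is None else ((cy-yaw+90)%180-90)/90
    print("delta",d.round(3),"turn",round(t,3))
E
python3 - <<'E'
from station import *
from h import *
s=observe();print(s["joints"].round(2))
togo(s,[.4905,-.2243,.33],-17.3)
E
```

```text
[ 1.28  0.62 -0.01  1.42  0.01  1.1  -0.04]
t 0.1 tcp [ 0.1718 -0.6262  0.2176] yaw 15.35 tilt 0.13 F [0.05 0.47 0.23] w 0.0927
delta [ 2.758 -2.023 -0.745] turn 0.363
```

Request:
{"name": "send_rows", "arguments": {
  "deltas": "0.1 -0.05 -0.4 0.05 1;0.3 -0.2 -0.75 0.1 1;0.5 -0.4 -0.75 0.15 1;0.75 -0.55 -0.75 0.2 1;0.95 -0.7 -0.75 0.25 1;0.95 -0.7 -0.75 0.3 1;0.95 -0.7 -0.75 0.36 1;0.95 -0.7 -0.75 0.36 1",
  "force": 35
}}

```text
clock: 0.77
tool_pos: [0.2834, -0.4856, 0.3304]
eef_rot: [-0.001, 0.989, -0.147, -0.0]
contact_force: [-0.1, -0.4, -0.1]
grip_width: 0.093
```

```bash
cat > g.py <<'E'
import sys
from station import *
from h import *
a=list(map(float,sys.argv[1:]))
togo(observe(),a[:3],a[3] if len(a)>3 else None)
E
python3 g.py .4905 -.2243 .33 -17.3
```

```text
t 0.77 tcp [ 0.2834 -0.4856  0.3304] yaw -16.87 tilt 0.16 F [-0.13 -0.43 -0.07] w 0.093
delta [ 0.816 -2.068  0.007] turn 0.005
```

Request:
{"name": "send_rows", "arguments": {
  "deltas": "0.1 -0.25 0 0 1;0.2 -0.5 0 0 1;0.3 -0.75 0 0 1;0.4 -1 0 0 1;0.4 -1 0 0 1"
}}

```text
clock: 1.18
tool_pos: [0.3906, -0.3517, 0.3302]
eef_rot: [-0.005, 0.99, -0.139, 0.001]
contact_force: [0.5, 0.8, 0.4]
grip_width: 0.093
```

```bash
python3 g.py .4905 -.2243 .33 -17.3
```

```text
t 1.18 tcp [ 0.3906 -0.3517  0.3302] yaw -15.94 tilt 0.53 F [0.5  0.8  0.45] w 0.093
delta [ 0.407 -0.999  0.011] turn 0.015
```

Request:
{"name": "send_rows", "arguments": {
  "deltas": "0.1 -0.25 0 0.01 1;0.2 -0.5 0 0.01 1;0.3 -0.75 0 0.01 1;0.4 -1 0 0.01 1;0.4 -1 0 0.01 1;0.4 -1 0 0.01 1"
}}

```text
clock: 1.68
tool_pos: [0.4909, -0.2216, 0.3309]
eef_rot: [-0.005, 0.99, -0.143, 0.0]
contact_force: [0.4, -1.3, -0.1]
grip_width: 0.0933
```

```bash
python3 g.py .4905 -.2243 .211 -17.3; python3 - <<'E'
from h import *
from station import *
for n,(x,y,w,h) in {"side":(265,60,150,170),"top":(290,130,170,130)}.items():
    d=get_image(n); im=d["color"]; pickle.dump(d,open(n+"1.pkl","wb"))
    s=min(800/w,600/h)
    cv2.imwrite(f"pics/{n}1c.png",cv2.resize(im[y:y+h,x:x+w],None,fx=s,fy=s,interpolation=cv2.INTER_CUBIC)[:,:,::-1])
E
```

```text
t 1.68 tcp [ 0.4909 -0.2216  0.3309] yaw -16.4 tilt 0.6 F [ 0.38 -1.32 -0.07] w 0.0933
delta [0.003 0.026 0.799] turn 0.01
```

View pics/side1c.png

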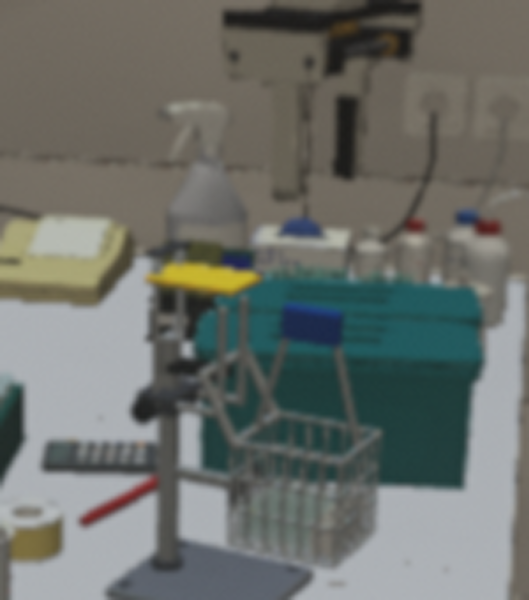

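View pics/top1c.png

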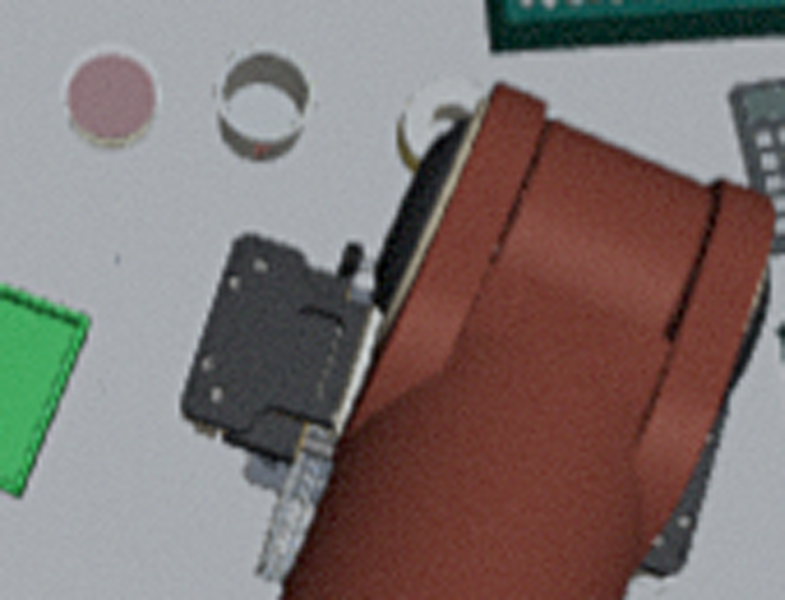

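The side view shows both fingers above the blue grip: the near one at crop x≈288, the far one at 345, the grip centred at 312. The arm hides the grip in the top view. I'm descending.

Request:
{"name": "send_rows", "arguments": {
  "deltas": "0 0.03 0.15 0.01 1;0 0.03 0.35 0.01 1;0 0.03 0.5 0.01 1;0 0.03 0.6 0.01 1;0 0.03 0.7 0.01 1;0 0.03 0.7 0.01 1"
}}

```text
clock: 2.28
tool_pos: [0.4835, -0.2319, 0.2231]
eef_rot: [-0.004, 0.988, -0.157, -0.004]
contact_force: [-1.6, 0.1, -0.5]
grip_width: 0.0929
```

```bash
python3 g.py .4905 -.2243 .211 -17.3
```

```text
t 2.28 tcp [ 0.4835 -0.2319  0.2231] yaw -18.08 tilt 0.61 F [-1.64  0.09 -0.49] w 0.0929
delta [ 0.03  -0.062  0.081] turn -0.009
```

Request:
{"name": "send_rows", "arguments": {
  "deltas": "0.03 -0.06 0.02 -0.01 1;0.03 -0.06 0.04 -0.01 1;0.03 -0.06 0.06 -0.01 1;0.03 -0.06 0.08 -0.01 1;0.03 -0.06 0.08 -0.01 1;0.03 -0.06 0.08 -0.01 1"
}}

```text
clock: 2.78
tool_pos: [0.4905, -0.2247, 0.2113]
eef_rot: [-0.004, 0.989, -0.149, -0.003]
contact_force: [0.3, -0.4, -0.8]
grip_width: 0.0931
```

```bash
python3 g.py .4905 -.2243 .211 -17.3
```

```text
t 2.78 tcp [ 0.4905 -0.2247  0.2113] yaw -17.18 tilt 0.59 F [ 0.28 -0.45 -0.81] w 0.0931
delta [-0.001 -0.003  0.002] turn 0.001
```

Request:
{"name": "send_rows", "arguments": {
  "deltas": "0 0 0 0 -1;0 0 0 0 -1;0 0 0 0 -1;0 0 0 0 -1;0 0 0 0 -1;0 0 0 0 -1;0 0 0 0 -1;0 0 0 0 -1;0 0 0 0 -1;0 0 0 0 -1",
  "force": 35
}}

```text
clock: 3.62
tool_pos: [0.4905, -0.2247, 0.2113]
eef_rot: [-0.004, 0.989, -0.149, -0.003]
contact_force: [0.4, 0.1, -1.2]
grip_width: 0.0308
```

```bash
python3 g.py .4905 -.2243 .211 -17.3; python3 - <<'E'
from h import *
from station import *
s=observe();print(s["wrist_torque"])
for n,(x,y,w,h) in {"side":(265,60,150,170)}.items():
    d=get_image(n); im=d["color"]; pickle.dump(d,open(n+"2.pkl","wb"))
    s=min(800/w,600/h)
    cv2.imwrite(f"pics/{n}2c.png",cv2.resize(im[y:y+h,x:x+w],None,fx=s,fy=s,interpolation=cv2.INTER_CUBIC)[:,:,::-1])
E
```

```text
t 3.62 tcp [ 0.4905 -0.2247  0.2113] yaw -17.18 tilt 0.59 F [ 0.37  0.14 -1.18] w 0.0308
delta [-0.001 -0.003  0.002] turn 0.001
[ 0.03437386  0.05636152 -0.03821441]
```

View pics/side2c.png

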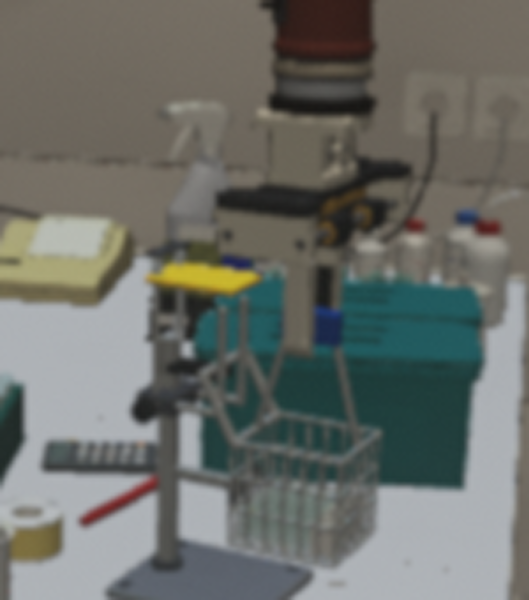

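The fingers straddle the blue grip but are still closing, at 31 mm. I'll keep closing.

Request:
{"name": "send_rows", "arguments": {
  "deltas": "0 0 0 0 -1;0 0 0 0 -1;0 0 0 0 -1;0 0 0 0 -1;0 0 0 0 -1;0 0 0 0 -1",
  "force": 35
}}

```text
clock: 4.17
tool_pos: [0.4904, -0.2247, 0.2113]
eef_rot: [-0.004, 0.989, -0.149, -0.004]
contact_force: [0.7, -0.7, 0.2]
grip_width: 0.0119
```

```bash
python3 g.py .4905 -.2243 .211 -17.3; python3 -c "
from station import *
print(observe()['wrist_torque'])"
```

```text
t 4.17 tcp [ 0.4904 -0.2247  0.2113] yaw -17.17 tilt 0.59 F [ 0.73 -0.67  0.24] w 0.0119
delta [-0.    -0.003  0.002] turn 0.001
[0.00679744 0.15058231 0.09157467]
```

Request:
{"name": "send_rows", "arguments": {
  "deltas": "0 0 -0.01 0 -1;0 0 -0.02 0 -1;0 0 -0.04 0 -1;0 0 -0.06 0 -1;0 0 -0.08 0 -1;0 0 -0.1 0 -1;0 0 -0.1 0 -1;0 0 -0.1 0 -1"
}}

```text
clock: 4.83
tool_pos: [0.4904, -0.2249, 0.2271]
eef_rot: [-0.004, 0.989, -0.149, -0.003]
contact_force: [0.5, -0.6, -1.3]
grip_width: 0.0117
```

```bash
cat > f.py <<'E'
from station import *
from h import *
F=[];M=[]
for i in range(8):
    d=get_image("side");s=observe();F.append(s["contact_force"]);M.append(s["wrist_torque"])
F=np.array(F);c,sn=np.cos(np.radians(-17.2)),np.sin(np.radians(-17.2))
m=F.mean(0)
print("F",m.round(2),"sd",F.std(0).round(2),"standx",round(m[0]*c+m[1]*sn,2),"standy",round(-m[0]*sn+m[1]*c,2),"M",np.mean(M,0).round(3))
togo(s,[.4905,-.2247,.211],-17.3)
pickle.dump(d,open("last.pkl","wb"))
E
python3 f.py
```

```text
F [ 0.1   0.08 -0.45] sd [0.59 0.5  0.54] standx 0.08 standy 0.11 M [0.085 0.086 0.081]
t 5.23 tcp [ 0.4904 -0.2249  0.2263] yaw -17.17 tilt 0.59 F [-0.59 -0.15 -0.03] w 0.0116
delta [ 0.001 -0.001  0.102] turn 0.001
```

```bash
python3 - <<'E'
from h import *
d=pickle.load(open("last.pkl","rb"));(x,y,w,h)=(265,60,150,170);s=600/170
cv2.imwrite("pics/side3c.png",cv2.resize(d["color"][y:y+h,x:x+w],None,fx=s,fy=s,interpolation=cv2.INTER_CUBIC)[:,:,::-1])
E
```

```text
(no output)
```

View pics/side3c.png

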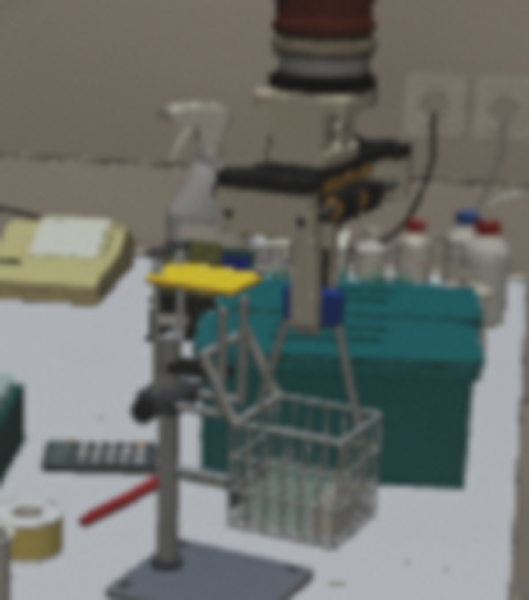

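The carrier rose straight up by about 15 mm: its lower corner went from crop (330,563) to (330,547). I'll continue to about 40 mm of lift.

Request:
{"name": "send_rows", "arguments": {
  "deltas": "0 0 -0.02 0 -1;0 0 -0.04 0 -1;0 0 -0.07 0 -1;0 0 -0.1 0 -1;0 0 -0.13 0 -1;0 0 -0.15 0 -1;0 0 -0.17 0 -1;0 0 -0.17 0 -1;0 0 -0.17 0 -1"
}}

```text
clock: 5.98
tool_pos: [0.4904, -0.2252, 0.2524]
eef_rot: [-0.004, 0.989, -0.149, -0.004]
contact_force: [-0.7, -0.8, -0.4]
grip_width: 0.0119
```

```bash
python3 f.py
```

```text
F [-0.2  -0.21 -1.27] sd [0.59 0.3  0.41] standx -0.12 standy -0.26 M [0.086 0.147 0.057]
t 6.38 tcp [ 0.4905 -0.2251  0.2518] yaw -17.17 tilt 0.6 F [ 0.5  -0.07 -0.66] w 0.0118
delta [ 0.002 -0.001  0.272] turn 0.001
```

Request:
{"name": "send_rows", "arguments": {
  "deltas": "0 0 -0.01 0 -1;0 0 -0.02 0 -1;0 0 -0.03 0 -1;0 0 -0.04 0 -1;0 0 -0.05 0 -1;0 0 -0.05 0 -1;0 0 -0.05 0 -1;0 0 -0.05 0 -1"
}}

```text
clock: 7.05
tool_pos: [0.4904, -0.2253, 0.2593]
eef_rot: [-0.004, 0.989, -0.149, -0.004]
contact_force: [-0.1, 0.4, -3.4]
grip_width: 0.0117
```

```bash
sed -i 's/range(8)/range(12)/' f.py; python3 f.py; python3 - <<'E'
from h import *
d=pickle.load(open("last.pkl","rb"));(x,y,w,h)=(290,110,80,80);s=600/80
cv2.imwrite("pics/side4c.png",cv2.resize(d["color"][y:y+h,x:x+w],None,fx=s,fy=s,interpolation=cv2.INTER_CUBIC)[:,:,::-1])
E
```

```text
F [-0.31  0.06 -2.86] sd [0.46 0.28 0.67] standx -0.32 standy -0.04 M [ 0.022 -0.024 -0.006]
t 7.65 tcp [ 0.4905 -0.2252  0.2593] yaw -17.18 tilt 0.6 F [-0.96  0.19 -2.24] w 0.0117
delta [ 0.002 -0.001  0.322] turn 0.001
```

View pics/side4c.png

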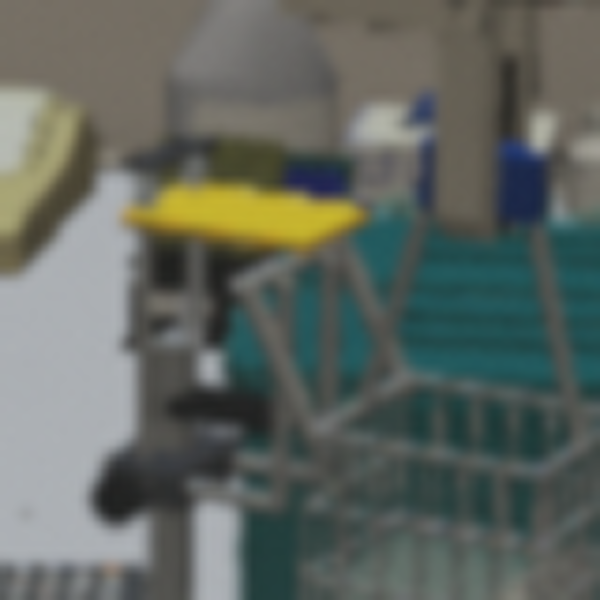

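```bash
python3 - <<'E'
from h import *
d=pickle.load(open("last.pkl","rb"))
st=np.array([.5621,-.2465,0])
r=R.from_euler('z',-17.2,degrees=True)
def zat(px,p):
    P=st+r.apply([p[0],p[1],0])
    o,v=ray(d,[px]);v=v[0]
    t=np.linalg.lstsq(np.c_[v,[0,0,-1]],P-o,rcond=None)[0]
    c=o+t[0]*v;print(p,"z",c[2].round(4),"miss",(c-P)[:2].round(4))
c=lambda a:(290+(a[0]+.5)/7.5-.5,110+(a[1]+.5)/7.5-.5)
zat(c((312,249)),(-.024,.026))
zat(c((370,213)),(-.024,-.026))
zat(c((240,285)),(-.005,.036))
# predicted with lift 48
for nm,P in(("bar+",[-.005,.036,.238]),("bar-",[-.005,-.036,.238]),("rodtip+",[-.0125,.018,.240]),("rodtip-",[-.0125,-.018,.240]),("gf+",[-.024,.026,.25]),("gf-",[-.024,-.026,.25])):
    q=proj(d,st+r.apply(P))[0];print(nm,((q-[290,110])*7.5).round())
E
```

```text
(-0.024, 0.026) z 0.2516 miss [-0.002  -0.0003]
(-0.024, -0.026) z 0.2529 miss [0.0012 0.0002]
(-0.005, 0.036) z 0.2383 miss [0.0007 0.0001]
bar+ [239. 283.]
bar- [334. 237.]
rodtip+ [283. 268.]
rodtip- [330. 245.]
gf+ [303. 250.]
gf- [370. 218.]
```

Bar centre is at z≈0.238 and the guard's underside at about 0.250, so contact should come at TCP z≈0.267. I'll step up and feel for it.

Request:
{"name": "send_rows", "arguments": {
  "deltas": "0 0 -0.01 0 -1;0 0 -0.02 0 -1;0 0 -0.027 0 -1;0 0 -0.027 0 -1;0 0 -0.027 0 -1"
}}

```text
clock: 8.07
tool_pos: [0.4906, -0.2253, 0.2635]
eef_rot: [-0.004, 0.989, -0.149, -0.004]
contact_force: [-0.3, 0.1, -3.2]
grip_width: 0.0119
```

```bash
python3 f.py
```

```text
F [-0.14 -0.09 -3.09] sd [0.54 0.4  0.4 ] standx -0.11 standy -0.12 M [ 0.032  0.004 -0.001]
t 8.67 tcp [ 0.4905 -0.2252  0.2633] yaw -17.17 tilt 0.61 F [ 0.33 -0.09 -3.74] w 0.0118
delta [ 0.002 -0.001  0.349] turn 0.001
```

Request:
{"name": "send_rows", "arguments": {
  "deltas": "0 0 -0.006 0 -1;0 0 -0.012 0 -1;0 0 -0.013 0 -1;0 0 -0.013 0 -1"
}}

```text
clock: 9.0
tool_pos: [0.4906, -0.2253, 0.2654]
eef_rot: [-0.004, 0.989, -0.149, -0.004]
contact_force: [-0.3, -0.3, -3.1]
grip_width: 0.0118
```

```bash
python3 f.py
```

```text
F [ 0.11 -0.16 -2.82] sd [0.23 0.38 0.41] standx 0.15 standy -0.12 M [ 0.023  0.001 -0.006]
t 9.6 tcp [ 0.4905 -0.2253  0.2653] yaw -17.18 tilt 0.6 F [-0.29 -0.17 -3.44] w 0.0116
delta [ 0.002 -0.001  0.362] turn 0.001
```

Request:
{"name": "send_rows", "arguments": {
  "deltas": "0 0 -0.004 0 -1;0 0 -0.007 0 -1;0 0 -0.007 0 -1;0 0 -0.007 0 -1"
}}

```text
clock: 9.93
tool_pos: [0.4906, -0.2253, 0.2663]
eef_rot: [-0.004, 0.989, -0.149, -0.004]
contact_force: [-1.1, -0.5, -2.6]
grip_width: 0.0119
```

```bash
python3 f.py
```

```text
F [-0.27 -0.14 -2.97] sd [0.48 0.4  0.61] standx -0.21 standy -0.22 M [ 0.049  0.009 -0.011]
t 10.53 tcp [ 0.4905 -0.2253  0.2663] yaw -17.17 tilt 0.6 F [-0.31  0.16 -1.99] w 0.0118
delta [ 0.002 -0.001  0.369] turn 0.001
```

Request:
{"name": "send_rows", "arguments": {
  "deltas": "0 0 -0.004 0 -1;0 0 -0.007 0 -1;0 0 -0.007 0 -1;0 0 -0.007 0 -1"
}}

```text
clock: 10.87
tool_pos: [0.4905, -0.2253, 0.2673]
eef_rot: [-0.004, 0.989, -0.149, -0.004]
contact_force: [0.2, -0.5, -2.8]
grip_width: 0.0115
```

```bash
python3 f.py
```

```text
F [-0.01 -0.14 -3.45] sd [0.27 0.48 0.38] standx 0.03 standy -0.13 M [ 0.045  0.007 -0.004]
t 11.47 tcp [ 0.4905 -0.2253  0.2673] yaw -17.17 tilt 0.61 F [-0.42  0.25 -3.49] w 0.0118
delta [ 0.002 -0.001  0.376] turn 0.001
```

Request:
{"name": "send_rows", "arguments": {
  "deltas": "0 0 -0.004 0 -1;0 0 -0.007 0 -1;0 0 -0.007 0 -1;0 0 -0.007 0 -1"
}}

```text
clock: 11.8
tool_pos: [0.4905, -0.2253, 0.2681]
eef_rot: [-0.004, 0.989, -0.149, -0.004]
contact_force: [0.9, -0.4, -5.3]
grip_width: 0.0116
```

```bash
python3 f.py
```

```text
F [ 0.95 -0.33 -6.01] sd [0.41 0.67 0.47] standx 1.01 standy -0.04 M [-0.02  -0.091 -0.02 ]
t 12.4 tcp [ 0.4905 -0.2252  0.2684] yaw -17.17 tilt 0.61 F [ 1.18 -0.83 -6.03] w 0.0119
delta [ 0.002 -0.001  0.382] turn 0.001
```

The guard shows at TCP z 0.2684: about 3 N above the 3 N weight, so first touch was near 0.2674. I'll come down to about 0.2668 (between the tips, at about 0.2654, and the guard) and then draw out.

```bash
python3 - <<'E'
from station import *
from h import *
s=observe();q=np.array(s["eef_rot"]);M=R.from_quat(q[[1,2,3,0]]).as_matrix();print(M.round(4))
c=np.array(s["tool_pos"]);c[2]=.2668;togo(s,c)
u=np.array([np.cos(np.radians(-17.2)),np.sin(np.radians(-17.2)),0])
for L in(.015,.03,.06,.1): togo(s,c-u*L)
E
```

```text
[[ 0.9554 -0.2953 -0.0065]
 [-0.2953 -0.9554  0.0085]
 [-0.0087 -0.0062 -0.9999]]
t 12.4 tcp [ 0.4905 -0.2252  0.2684] yaw -17.17 tilt 0.61 F [ 1.18 -0.83 -6.03] w 0.0119
delta [0.   0.   0.01] turn 0
t 12.4 tcp [ 0.4905 -0.2252  0.2684] yaw -17.17 tilt 0.61 F [ 1.18 -0.83 -6.03] w 0.0119
delta [-0.1    0.     0.011] turn 0
t 12.4 tcp [ 0.4905 -0.2252  0.2684] yaw -17.17 tilt 0.61 F [ 1.18 -0.83 -6.03] w 0.0119
delta [-0.2   -0.     0.012] turn 0
t 12.4 tcp [ 0.4905 -0.2252  0.2684] yaw -17.17 tilt 0.61 F [ 1.18 -0.83 -6.03] w 0.0119
delta [-0.4   -0.     0.014] turn 0
t 12.4 tcp [ 0.4905 -0.2252  0.2684] yaw -17.17 tilt 0.61 F [ 1.18 -0.83 -6.03] w 0.0119
delta [-0.667 -0.     0.016] turn 0
```

Request:
{"name": "send_rows", "arguments": {
  "deltas": "0 0 0.005 0 -1;0 0 0.01 0 -1;0 0 0.01 0 -1;0 0 0.01 0 -1"
}}

```text
clock: 12.73
tool_pos: [0.4905, -0.2254, 0.2672]
eef_rot: [-0.004, 0.989, -0.149, -0.004]
contact_force: [0.4, 0.1, -3.6]
grip_width: 0.0118
```

```bash
python3 f.py
```

```text
F [-0.08 -0.43 -3.  ] sd [0.28 0.37 0.39] standx 0.05 standy -0.43 M [ 0.04  -0.01  -0.008]
t 13.33 tcp [ 0.4905 -0.2253  0.2668] yaw -17.17 tilt 0.61 F [-0.22 -0.98 -3.03] w 0.012
delta [ 0.002 -0.001  0.372] turn 0.001
```

The guard has released and the force is back to the free weight. I'll draw out 6 mm slowly and check.

Request:
{"name": "send_rows", "arguments": {
  "deltas": "-0.007 0 0 0 -1;-0.014 0 0 0 -1;-0.021 0 0 0 -1;-0.028 0 0 0 -1;-0.035 0 0 0 -1;-0.04 0 0 0 -1;-0.04 0 0 0 -1"
}}

```text
clock: 13.92
tool_pos: [0.4846, -0.2234, 0.2669]
eef_rot: [-0.004, 0.989, -0.149, -0.004]
contact_force: [-0.2, 0.1, -2.8]
grip_width: 0.0117
```

```bash
python3 f.py
```

```text
F [-0.11  0.09 -2.99] sd [0.58 0.55 0.43] standx -0.13 standy 0.05 M [ 0.04   0.005 -0.001]
t 14.52 tcp [ 0.4848 -0.2235  0.2669] yaw -17.17 tilt 0.62 F [-0.84  0.48 -3.97] w 0.0118
delta [ 0.042 -0.001  0.372] turn 0.001
```

No resistance; continuing past the tips and the guard edge.

Request:
{"name": "send_rows", "arguments": {
  "deltas": "-0.01 0 0 0 -1;-0.02 0 0 0 -1;-0.03 0 0 0 -1;-0.04 0 0 0 -1;-0.05 0 0.001 0 -1;-0.06 0 0.001 0 -1;-0.07 0 0.001 0 -1;-0.08 0 0.001 0 -1;-0.08 0 0.001 0 -1"
}}

```text
clock: 15.27
tool_pos: [0.473, -0.2198, 0.2669]
eef_rot: [-0.004, 0.989, -0.149, -0.004]
contact_force: [0.1, 0.4, -2.6]
grip_width: 0.012
```

```bash
sed -i 's/range(12)/range(5)/' f.py; python3 f.py
```

```text
F [ 0.   -0.05 -2.91] sd [0.46 0.42 0.46] standx 0.02 standy -0.05 M [0.016 0.026 0.002]
t 15.52 tcp [ 0.4734 -0.2199  0.2668] yaw -17.17 tilt 0.61 F [ 0.3   0.13 -3.05] w 0.0118
delta [ 0.121 -0.001  0.371] turn 0.001
```

Total draw is 18 mm, so the bar is past the rods with the force still at free weight. I'll draw on, then move sideways.

Request:
{"name": "send_rows", "arguments": {
  "deltas": "-0.03 0 0 0 -1;-0.07 0 0 0 -1;-0.11 0 0 0 -1;-0.15 0 0.001 0 -1;-0.19 0 0.002 0 -1;-0.23 0 0.002 0 -1;-0.26 0 0.002 0 -1;-0.26 0 0.002 0 -1;-0.26 0 0.002 0 -1"
}}

```text
clock: 16.27
tool_pos: [0.4361, -0.2085, 0.267]
eef_rot: [-0.004, 0.989, -0.149, -0.003]
contact_force: [0.4, -0.3, -2.5]
grip_width: 0.0115
```

```bash
python3 f.py;python3 g.py .5717 -.0132 .267 -19.3; python3 - <<'E'
from h import *
d=pickle.load(open("last.pkl","rb"));(x,y,w,h)=(265,60,150,170);s=600/170
cv2.imwrite("pics/side5c.png",cv2.resize(d["color"][y:y+h,x:x+w],None,fx=s,fy=s,interpolation=cv2.INTER_CUBIC)[:,:,::-1])
E
```

```text
F [ 0.07  0.02 -2.96] sd [0.48 0.71 0.54] standx 0.06 standy 0.04 M [ 0.031 -0.016 -0.004]
t 16.52 tcp [ 0.4364 -0.2085  0.2668] yaw -17.17 tilt 0.6 F [-0.35  0.2  -2.11] w 0.0119
delta [ 0.379 -0.001  0.369] turn 0.001
t 16.52 tcp [ 0.4364 -0.2085  0.2668] yaw -17.17 tilt 0.6 F [-0.35  0.2  -2.11] w 0.0119
delta [ 0.477 -1.51   0.004] turn 0.024
```

View pics/side5c.png

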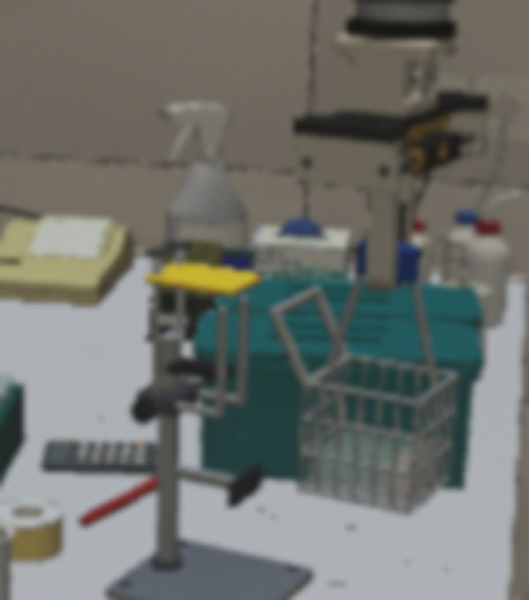

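The carrier is clear of the hook and hangs level, with the guard and rods intact. Next is the sideways move.

Request:
{"name": "send_rows", "arguments": {
  "deltas": "0 -0.04 0 0 -1;0 -0.12 0 0 -1;0 -0.24 0 0 -1;0 -0.38 0 0 -1;0 -0.54 0 0.01 -1;0 -0.7 0 0.02 -1;0 -0.84 0 0.02 -1;0 -0.94 0 0.02 -1;0 -1 0 0.02 -1;0 -1 0 0.02 -1"
}}

```text
clock: 17.35
tool_pos: [0.4815, -0.0622, 0.2677]
eef_rot: [-0.005, 0.987, -0.162, -0.004]
contact_force: [-0.2, 0.7, -2.0]
grip_width: 0.0118
```

```bash
python3 g.py .5717 -.0132 .267 -19.3
```

```text
t 17.35 tcp [ 0.4815 -0.0622  0.2677] yaw -18.69 tilt 0.67 F [-0.2   0.72 -2.04] w 0.0118
delta [ 0.465 -0.502  0.004] turn 0.007
```

Request:
{"name": "send_rows", "arguments": {
  "deltas": "0.03 -0.03 0 0 -1;0.09 -0.1 0 0 -1;0.17 -0.19 0 0.007 -1;0.26 -0.28 0.03 0.007 -1;0.34 -0.37 0.08 0.007 -1;0.4 -0.44 0.15 0.007 -1;0.45 -0.49 0.22 0.007 -1;0.465 -0.5 0.28 0.007 -1;0.465 -0.5 0.3 0.007 -1;0.465 -0.5 0.3 0.007 -1"
}}

```text
clock: 18.18
tool_pos: [0.5699, -0.0143, 0.2212]
eef_rot: [-0.004, 0.986, -0.169, -0.006]
contact_force: [-0.2, -0.5, -3.1]
grip_width: 0.0121
```

```bash
cat > chk.py <<'E'
from station import *
from h import *
import sys
def box(L,W,z): return np.array([[sx*L/2,sy*W/2,z] for sx,sy in((1,1),(1,-1),(-1,-1),(-1,1))])
def fr(P,o,yaw): return R.from_euler('z',yaw,degrees=True).apply(P)+o
D={n:get_image(n) for n in("side","top")}
s=observe();t=np.array(s["tool_pos"]);q=np.array(s["eef_rot"]);M=R.from_quat(q[[1,2,3,0]]).as_matrix();yaw=np.degrees(np.arctan2(M[1,0],M[0,0]))
togo(s,[.5717,-.0132,.1563],-19.3)
g=np.array([t[0],t[1],0]);fz=t[2]-.1513
items=[(fr(box(.11,.10,.028),[.5707,-.0132,0],-19.3),(255,0,0)),(fr(box(.09,.08,fz+.085),g,yaw),(0,255,255)),(fr(box(.09,.08,fz),g,yaw),(0,255,255))]
for n,(x,y,w,h) in {"side":(240,120,140,175),"top":(220,130,150,112)}.items():
    d=D[n]; pickle.dump(d,open(n+sys.argv[1]+".pkl","wb"))
    sc=min(800/w,600/h);im=cv2.resize(d["color"][y:y+h,x:x+w],None,fx=sc,fy=sc,interpolation=cv2.INTER_CUBIC)
    cv2.imwrite(f"pics/{n}{sys.argv[1]}p.png",im[:,:,::-1])
    for P,col in items: cv2.polylines(im,[((proj(d,P)-[x,y]+.5)*sc-.5).round().astype(int)],True,col,1)
    cv2.imwrite(f"pics/{n}{sys.argv[1]}o.png",im[:,:,::-1])
E
python3 chk.py 6
```

```text
t 18.28 tcp [ 0.5708 -0.0142  0.2229] yaw -19.41 tilt 0.64 F [ 1.43 -0.48 -2.23] w 0.0116
delta [ 0.007 -0.005  0.444] turn -0.001
```

View pics/side6o.png

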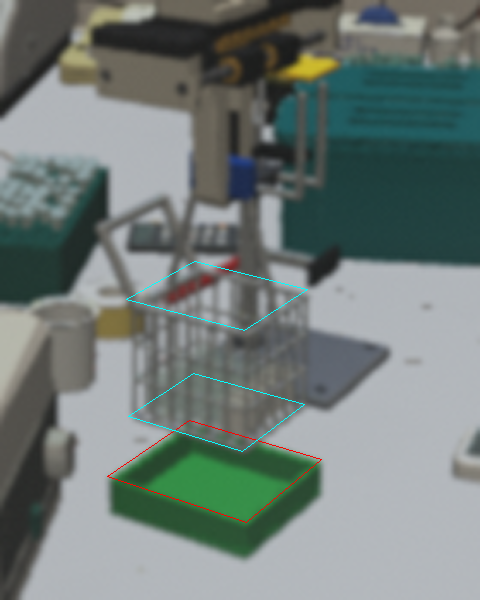

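View pics/top6o.png

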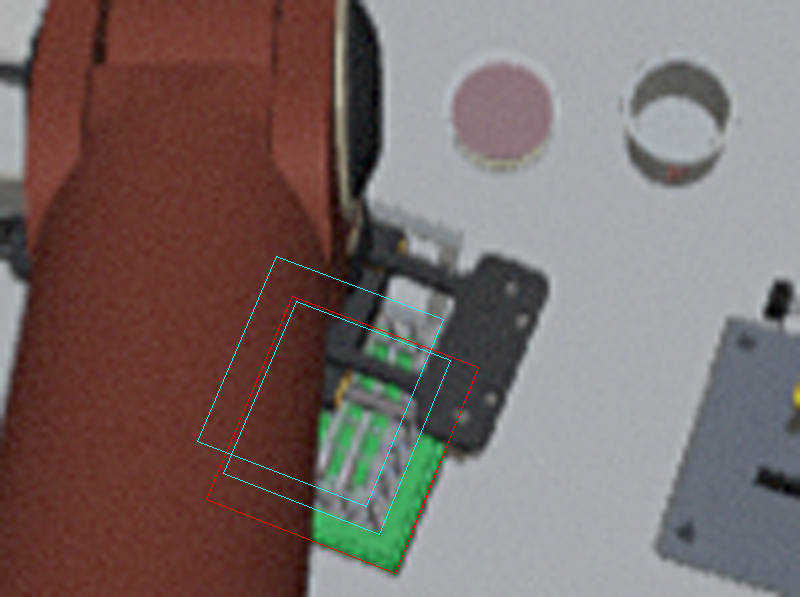

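Outlines and picture agree. The basket's front-right corner is at (380,535) in the top crop against (380,534) predicted, and the tray corner at (397,572) is on its outline. I'll centre and descend slowly.

Request:
{"name": "send_rows", "arguments": {
  "deltas": "0.007 -0.005 0.02 0 -1;0.007 -0.005 0.05 0 -1;0.007 -0.005 0.08 0 -1;0.007 -0.005 0.11 0 -1;0.007 -0.005 0.14 0 -1;0.007 -0.005 0.17 0 -1;0.007 -0.005 0.18 0 -1;0.007 -0.005 0.18 0 -1;0.007 -0.005 0.18 0 -1;0.007 -0.005 0.18 0 -1"
}}

```text
clock: 19.12
tool_pos: [0.5721, -0.0135, 0.1961]
eef_rot: [-0.004, 0.986, -0.169, -0.004]
contact_force: [0.8, 0.7, -3.1]
grip_width: 0.0117
```

```bash
python3 chk.py 7
```

```text
t 19.22 tcp [ 0.5721 -0.0136  0.1962] yaw -19.41 tilt 0.62 F [-0.11  0.27 -2.3 ] w 0.0119
delta [-0.001  0.     0.266] turn -0.001
```

View pics/side7o.png

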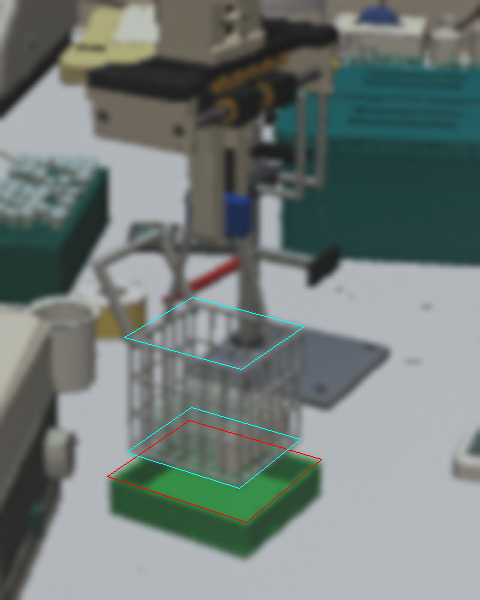

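View pics/top7o.png

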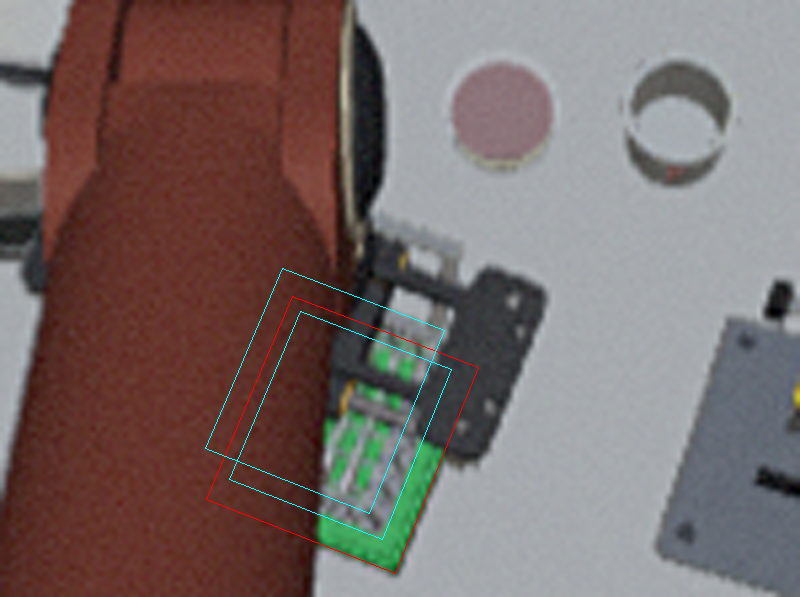

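Basket and tray outlines still agree, with an even gap along the tray's right and near edges. I'll lower to just above the floor.

Request:
{"name": "send_rows", "arguments": {
  "deltas": "0 0 0.02 0 -1;0 0 0.04 0 -1;0 0 0.06 0 -1;0 0 0.08 0 -1;0 0 0.1 0 -1;0 0 0.12 0 -1;0 0 0.14 0 -1;0 0 0.16 0 -1;0 0 0.17 0 -1;0 0 0.17 0 -1"
}}

```text
clock: 20.05
tool_pos: [0.5717, -0.0133, 0.1702]
eef_rot: [-0.004, 0.986, -0.169, -0.004]
contact_force: [0.1, 0.3, -2.8]
grip_width: 0.0122
```

```bash
python3 f.py;python3 chk.py 8
```

```text
F [ 0.08  0.35 -3.3 ] sd [0.07 0.33 0.25] standx -0.02 standy 0.36 M [ 0.046  0.002 -0.017]
t 20.3 tcp [ 0.5722 -0.0134  0.1709] yaw -19.41 tilt 0.61 F [ 0.13  0.98 -3.75] w 0.0121
delta [-0.047  1.508 -0.278] turn -0.023
t 20.4 tcp [ 0.5721 -0.0133  0.1709] yaw -19.41 tilt 0.61 F [-0.19 -0.05 -3.13] w 0.0119
delta [-0.002  0.001  0.097] turn -0.001
```

View pics/side8p.png

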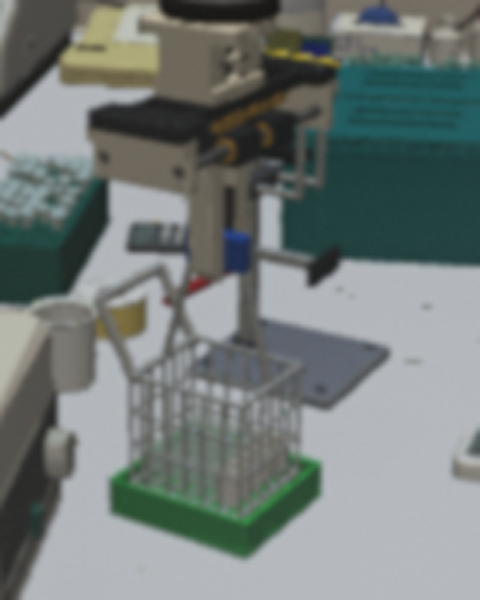

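View pics/top8o.png

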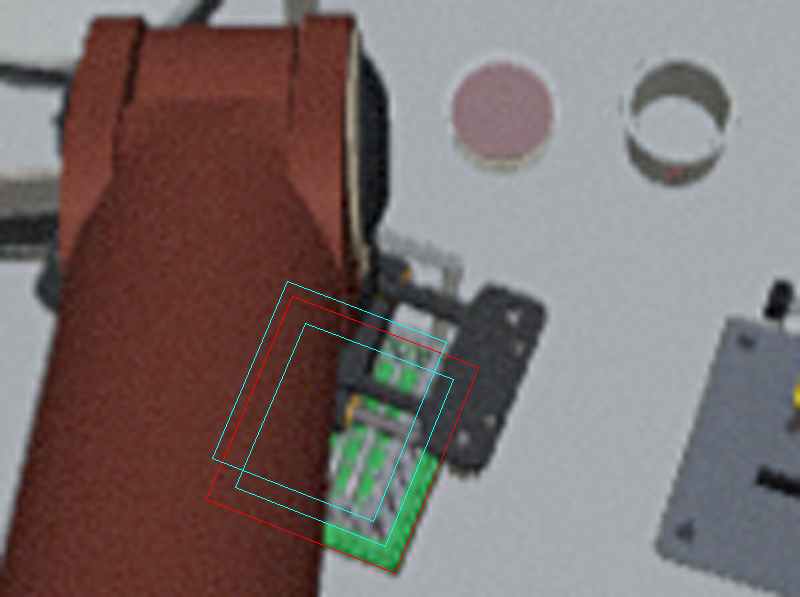

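The basket is just inside the tray rim with clearance all round. Final descent.

Request:
{"name": "send_rows", "arguments": {
  "deltas": "0 0 0.01 0 -1;0 0 0.02 0 -1;0 0 0.03 0 -1;0 0 0.04 0 -1;0 0 0.05 0 -1;0 0 0.06 0 -1;0 0 0.07 0 -1;0 0 0.07 0 -1;0 0 0.07 0 -1"
}}

```text
clock: 21.15
tool_pos: [0.5719, -0.0133, 0.1602]
eef_rot: [-0.004, 0.986, -0.169, -0.003]
contact_force: [-0.0, -1.2, -2.6]
grip_width: 0.0116
```

```bash
python3 f.py
```

```text
F [ 0.13  0.22 -2.8 ] sd [0.57 0.59 0.69] standx 0.06 standy 0.25 M [ 0.046 -0.01  -0.03 ]
t 21.4 tcp [ 0.5721 -0.0132  0.1605] yaw -19.41 tilt 0.61 F [ 0.15  0.38 -3.76] w 0.0113
delta [-0.047  1.508 -0.347] turn -0.023
```

Request:
{"name": "send_rows", "arguments": {
  "deltas": "0 0 0.004 0 -1;0 0 0.008 0 -1;0 0 0.012 0 -1;0 0 0.016 0 -1;0 0 0.018 0 -1;0 0 0.018 0 -1"
}}

```text
clock: 21.9
tool_pos: [0.572, -0.0132, 0.1577]
eef_rot: [-0.004, 0.986, -0.169, -0.003]
contact_force: [0.5, -0.4, -2.9]
grip_width: 0.012
```

```bash
python3 f.py
```

```text
F [ 0.36  0.13 -2.95] sd [0.12 0.09 0.37] standx 0.3 standy 0.23 M [ 0.03  -0.008 -0.002]
t 22.15 tcp [ 0.5721 -0.0132  0.1578] yaw -19.41 tilt 0.6 F [ 0.28  0.27 -3.1 ] w 0.0115
delta [-0.047  1.508 -0.365] turn -0.023
```

Request:
{"name": "send_rows", "arguments": {
  "deltas": "0 0 0.003 0 -1;0 0 0.006 0 -1;0 0 0.009 0 -1;0 0 0.009 0 -1"
}}

```text
clock: 22.48
tool_pos: [0.5723, -0.0132, 0.1567]
eef_rot: [-0.004, 0.986, -0.169, -0.003]
contact_force: [-0.3, -0.7, -1.3]
grip_width: 0.0119
```

```bash
python3 f.py
```

```text
F [ 0.43  0.09 -1.05] sd [0.25 0.4  0.52] standx 0.38 standy 0.21 M [ 0.012  0.08  -0.025]
t 22.73 tcp [ 0.5723 -0.0132  0.1567] yaw -19.41 tilt 0.59 F [ 0.64  0.34 -0.8 ] w 0.0117
delta [-0.048  1.509 -0.373] turn -0.023
```

Touching: half the weight is on the floor, at the expected height. One more half millimetre.

Request:
{"name": "send_rows", "arguments": {
  "deltas": "0 0 0.003 0 -1;0 0 0.006 0 -1;0 0 0.006 0 -1;0 0 0.006 0 -1"
}}

```text
clock: 23.07
tool_pos: [0.5727, -0.013, 0.1566]
eef_rot: [-0.004, 0.986, -0.169, -0.002]
contact_force: [-0.6, -0.2, 4.1]
grip_width: 0.0117
```

```bash
python3 f.py
```

```text
F [-1.15  0.71  5.54] sd [0.23 0.41 0.57] standx -1.31 standy 0.33 M [ 0.005  0.522 -0.01 ]
t 23.32 tcp [ 0.5727 -0.013   0.1566] yaw -19.4 tilt 0.58 F [-1.19  0.57  5.7 ] w 0.0119
delta [-0.05   1.51  -0.375] turn -0.023
```

Request:
{"name": "send_rows", "arguments": {
  "deltas": "0 0 0 0 -1;0 0 0 0 -1;0 0 0 0 -1"
}}

```text
clock: 23.57
tool_pos: [0.5726, -0.013, 0.1566]
eef_rot: [-0.004, 0.986, -0.169, -0.002]
contact_force: [-0.7, 0.9, 3.2]
grip_width: 0.012
```

```bash
python3 f.py
```

```text
F [-1.03 -0.01  3.28] sd [0.37 0.49 0.42] standx -0.98 standy -0.31 M [-0.042  0.435 -0.013]
t 23.82 tcp [ 0.5726 -0.013   0.1566] yaw -19.4 tilt 0.57 F [-0.6  -0.49  3.81] w 0.012
delta [-0.05   1.51  -0.374] turn -0.023
```

Request:
{"name": "send_rows", "arguments": {
  "deltas": "0 0 -0.002 0 -1;0 0 -0.002 0 -1;0 0 -0.002 0 -0.6;0 0 -0.002 0 -0.4;0 0 -0.002 0 -0.2;0 0 -0.002 0 0;0 0 -0.002 0 0;0 0 -0.002 0 0;0 0 -0.002 0 0"
}}

```text
clock: 24.57
tool_pos: [0.5727, -0.013, 0.1569]
eef_rot: [-0.004, 0.986, -0.169, -0.002]
contact_force: [0.6, 0.5, 0.8]
grip_width: 0.0464
```

```bash
python3 f.py;python3 chk.py 9
```

```text
F [-0.32 -0.22 -0.16] sd [0.29 0.69 0.18] standx -0.25 standy -0.3 M [ 0.045  0.017 -0.002]
t 24.82 tcp [ 0.5727 -0.013   0.1569] yaw -19.4 tilt 0.58 F [-0.7   0.55 -0.26] w 0.0463
delta [-0.05   1.51  -0.372] turn -0.023
t 24.92 tcp [ 0.5726 -0.013   0.1569] yaw -19.4 tilt 0.57 F [ 0.23 -0.33 -1.54] w 0.0462
delta [-0.006  0.003  0.004] turn -0.001
```

View pics/side9p.png

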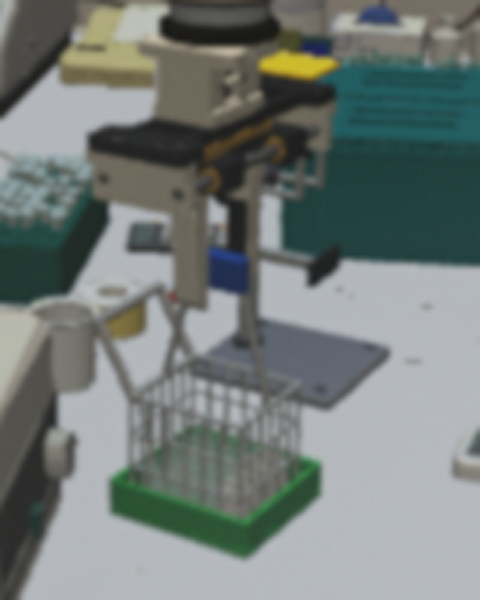

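The carrier stands flat in the tray, the fingers are open on both sides of the grip, and the force is zero. Now I'll rise straight up.

Request:
{"name": "send_rows", "arguments": {
  "deltas": "0 0 -0.02 0 0;0 0 -0.06 0 0;0 0 -0.12 0 0;0 0 -0.2 0 0;0 0 -0.3 0 0;0 0 -0.42 0 0;0 0 -0.54 0 0;0 0 -0.66 0 0;0 0 -0.75 0 0;0 0 -0.8 0 0"
}}

```text
clock: 25.75
tool_pos: [0.5741, -0.0141, 0.28]
eef_rot: [-0.005, 0.986, -0.169, -0.0]
contact_force: [0.2, 0.0, -0.7]
grip_width: 0.0467
```

Request:
{"name": "send_rows", "arguments": {
  "deltas": "-0.1 0.02 -0.1 0 0;-0.25 0.05 -0.2 0 0;-0.4 0.1 -0.2 0 0;-0.55 0.15 -0.2 0 0;-0.65 0.2 -0.2 0 0;-0.7 0.2 -0.2 0 0;-0.7 0.2 -0.2 0 0;-0.7 0.2 -0.2 0 0"
}}

```text
clock: 26.42
tool_pos: [0.4657, -0.0076, 0.3103]
eef_rot: [-0.005, 0.986, -0.168, 0.001]
contact_force: [0.0, -0.1, -0.3]
grip_width: 0.0463
```

```bash
python3 f.py;python3 chk.py 10; python3 - <<'E'
from h import *
d=pickle.load(open("top10.pkl","rb"));cv2.imwrite("pics/top10f.png",d["color"][:,:,::-1])
E
```

```text
F [0.48 0.01 0.26] sd [0.35 0.26 0.51] standx 0.46 standy 0.15 M [0.025 0.004 0.008]
t 26.67 tcp [ 0.4658 -0.0078  0.3096] yaw -19.4 tilt 0.56 F [0.79 0.39 0.15] w 0.0463
delta [0.637 1.315 0.643] turn -0.023
t 26.77 tcp [ 0.4655 -0.0078  0.3096] yaw -19.41 tilt 0.55 F [0.67 0.18 0.37] w 0.0462
delta [ 0.682 -0.192  1.022] turn -0.001
```

View pics/side10p.png

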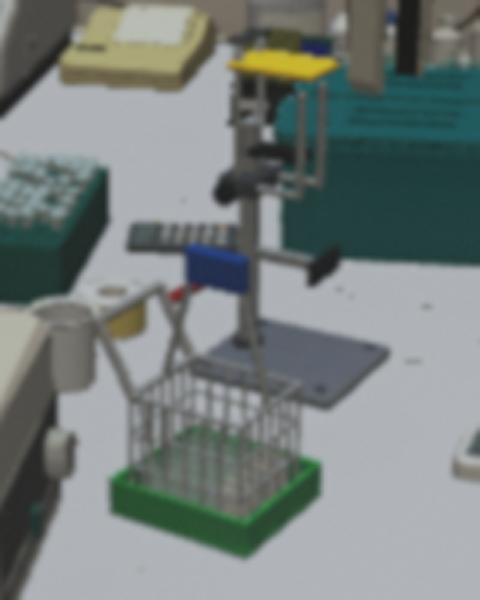

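View pics/top10f.png

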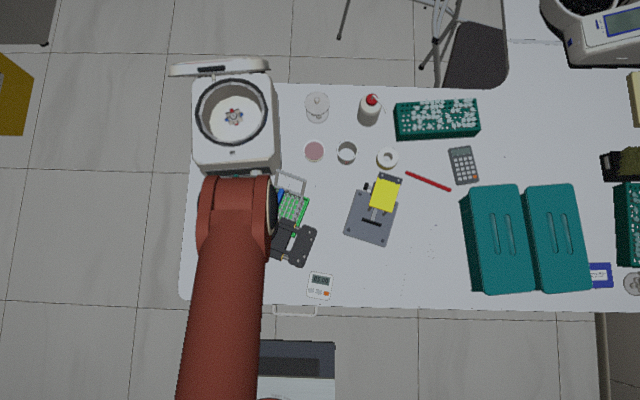

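The carrier stands level inside the tray with an even green rim all round (side crop, basket at x 130–300). The beaker, dishes, roll and timer are at their old pixels and the guard is undamaged. Handing in.

```bash
python3 -c "
from station import *
print(finish_job())"
```

```text
the job is handed in; nothing more can be done
None
```

The slide carrier is off the hook and standing in the green drying tray, released, and the job was handed in at about 26.8 s of robot time.

- **Lifting off:** I took it by the blue grip and lifted until the force rose by about 3 N, which was the guard pushed up about 1 mm. I lowered 1.6 mm until only the weight (about 3 N) was left, then drew it out to the open side with no resistance.
- **Setting down:** It touched the tray floor at tool height 0.1567 m, against 0.1563 m expected. My last half-millimetre step pressed it down with roughly 8 N, a bit more than I wanted. I eased that off before opening the fingers.
- **Last checks:** In the side view the carrier stands level inside the tray. The other things on the worktop show no visible movement, the hook and guard look as before, and the gripper is clear with no force on it. In the top view the arm hid part of the tray, so I checked the fit there only on the visible side.
- **Disagreement noticed:** The side camera's picture sat 1–2 pixels off my calibrated outlines, but by about the same amount for carrier and tray, so I placed the carrier relative to the tray.

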